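# Draw the key safe's hidden bolt with the release pin

### The job

Unlock the key safe: take the release pin out of the wooden spool, stand it in the slot in the safe's cover and slide it gently along until it drops into the bolt's hidden socket. Then draw the bolt with the pin fully to the hinge end, and let go, leaving the pin standing in its socket. Never lean or pull hard on the safe with the pin (stay under 20 N), and leave everything else on the ledge where it is.

Things in the scene. Friction and masses are not known exactly. Their poses are not given: they have to be found in the camera images.
- safe: Grey steel key safe fixed to the ledge: a flat box 120 (its x) x 236 (its y) x 55 mm high, four number wheels on its -x side, a steel hinge barrel along its +y end. Origin under its centre, z up. A straight slot runs along y in the middle of its 8 mm thick top cover.
- slot (a point): Centre of the slot's mouth, level with the cover's top, 55 mm above the ledge; axes as safe. The slot is 13.5 mm wide (x = +-6.75) and 88 mm long (y = +-44), with a floor 8 mm down: the hidden bolt. A pin fully down in the bolt's socket has its tip 25 mm below this point and its collar 5 mm above the cover.
- bolt_top (a point): A point fixed to the safe: centre of the slot's floor, 47 mm above the ledge. The floor is the flat top of the sliding bolt. Its socket (12.5 mm long in y, full slot width, 17 deep) is masked by a flush plug of the same steel that yields to under 0.6 N: it cannot be seen. The socket's centre starts anywhere from y = -35 to +17 mm, not measured: feel for it with the pin on the floor.
- drawn_end (a point): A point fixed to the safe: centre line of the slot at the cover's top, y = +35 mm, where the socket's centre is when the bolt is at its stop, fully drawn (other stop: y = -35). The bolt slides with 4 N of friction. It rides on a spring: pressed on its top or in its socket, it yields after 1 N, 1 mm per 2.5 N, up to 4 mm, then is rigid. Over 5 N the pin may carry it along.
- pin: The loose release pin, 80 to 145 g: round steel shank 10 mm in diameter with a flat end, a 22 mm steel collar whose underside is 30 above the tip, and on top a square dark wooden handle 24 x 24 (sides along its x and y) from 55 to 105 above the tip. Origin at the tip, z up to the handle. It starts upright in the spool, its collar on the spool's top, tip 4 above the ledge.
- pin_tip (a point): The centre of the pin's tip (the same point as the origin of pin).
- spool: Wooden spool, 46 mm across and 34 high, fixed upright to the ledge; the pin hangs by its collar in the spool's 13 mm wide through bore. Origin under its centre.
- bowl: Bystander: round white ceramic key bowl, 136 across, 50 high. Origin at its underside.
- flask_lid: Bystander: stainless steel flask lid, 50 across, 42 high. Origin at its underside.
- pillbox: Bystander: yellow plastic flip-top pillbox, 35 x 80 x 23. Origin at its underside.
- keys: Bystander: three flat keys on a steel split ring, lying flat, about 75 long, origin at the ring's centre.
- glasses_case: Bystander: black spectacle case, 160 x 62 x 45. Origin at its underside.
- torch: Bystander: small dark pocket torch lying down, 125 long, 34 thick at its head. Origin at its underside.
- tin: Bystander: low round aluminium balm tin, 60 across, 18 high. Origin at its underside.
Not all that is in view belongs to the job. Leave any blue, green or yellow look-alike of the spool alone.

How it is judged:
By the outcome, as a careful person would: the job done as asked, in the order asked, and still so for the second after the job is handed in, with the robot touching nothing.
It also fails if it takes over 58 s, if anything falls off the work surface, if the arm or the gripper's body presses on something with over 40 N, if the wrist force passes 120 N, or if a joint passes its speed limit or range.

### The arm

A 6-joint arm with a two-finger parallel gripper is mounted at the origin on the work surface. World frame = base frame: x ahead of the robot, y to its left, z up, the work surface at z = 0. Lengths are in m, angles in rad, forces in N, time in s.
With the tool pointing down it reaches from about 0.375 to 0.9 m from the base axis. Payload 3.1 kg.
Tool frame: the origin (TCP) lies at the very end of the fingers, on their centre line; the grasp point (between the pads) lies 19 mm behind it; z points along the fingers, y is the direction in which the jaws open and shut (so a half turn about z gives the same grasp; the last joint's range is limited). The gripper opens to 87 mm and grips with 3 to 60 N. Pads are 19 mm wide; open, the fingers measure 117 mm over their backs; the gripper's body (75 mm by 190 mm) begins 51 mm behind the grasp point.
Start: joints at [-1.488, 0.527, 1.433, -0, 1.181, -0.178], TCP at [0.161, -0.604, 0.223] pointing down, gripper open.
Joint ranges: [-3.08, 3.08], [-0.75, 2.2], [0.22, 2.44], [-1.43, 4.57], [0, 2.65], [-2.85, 2.85]. Speed limits (rad/s): [2.79, 2.79, 3.14, 3.14, 3.14, 3.14].

### API

Orientations are given as a unit quaternion [x, y, z, w].
In Python, from rig import robot gives the robot as it stands. The module is installed in compiled form; this text tells all that it offers.
- The arm moves only by the tool send_rows, never from a script. Its argument "deltas" is a list of rows, each an object of numbers: "tx", "ty", "tz": the shift along the tool's x, y, z in cm; "rx", "ry", "rz": the turn, a rotation vector about the tool's x, y, z in rad. A call has 1 to 5 rows; each row is the pose to reach, as a shift and turn from the pose commanded when the call began, along the tool's axes at that moment; what a row does not reach only later rows make up. A row lasts 1/12 s, in which the tool goes at most 41.7 mm and 7.16 degrees, less where a joint would pass 70% of its speed; a pose out of reach is approached as far as the arm can. A call with a gripper value outside its range is refused whole. "claw" is the finger opening in cm, from 0 to 8.7, set as the call begins (left out, the last holds). The fingers move at their own pace and stop on an object; "squeeze" is the grip in N (left out, the last holds). Time passes only in rows, so rows that repeat a pose let the fingers close. It gives the time, the measured TCP pose, the force and the opening at its end, in the units of the state.
- robot.get_obs(): the state, without advancing time (a new reading comes with each control period).
- robot.camera(name): name is "scene" or "top" or "wrist"; returns a dict with "color" (420x560x3 uint8, red, green, blue), "z_map" (420x560 float32, m along the optical axis (not along the pixel's ray), 0 where there is no reading), "intrinsics" (3x3 intrinsics, pixels), "R" (3x3) and "t" (3): a world point X has camera coordinates R X + t; the wrist camera has in their place "tool_from_camera" (4x4, takes a point from camera to tool coordinates, whose origin is the TCP and whose axes are the flange's). Camera axes: x right, y down, z forward; pixel columns grow to the right and rows downward; lengths in m; the calibration is good to about 2 mm. A picture is of the moment at which its call begins: read the wrist's pose just before it.
- robot.hand_in(): hands the job in, once; it reports no verdict.
Trained networks look in the newest picture that a camera, given by its name, has taken for a name from the list of things; names that differ only in an ending like _2 or _b are one class to them, and where a whole thing is asked for, a point or a joint stands for the part that bears it (a point fixed in the world has none). Each returns a list of dicts, best first, with "p" (0 to 1); they miss things now and then, are a little off and sometimes report something else, mostly with a low value. They report only what shows in the picture. A call takes as long as a camera call. They do not tell look-alikes from the thing itself.
- robot.outline_of(label, camera): "pixels" (420x560 bool, what is visible of it) and "xy" ([column, row] in pixels, amid what is visible of it).
- robot.tip_of(label, camera): "xy" ([column, row] in pixels: a listed point, or the origin of a listed thing).
The state is a dict: "time": time; "q": joint angles; "joint_velocities": joint speeds; "joint_torque": joint torques, N m; "position": TCP position; "tool_rot": TCP orientation; "ft_force": force on the tool from outside, world axes, zero at the start; "moment": the same for the moment, N m; "grip_width": finger opening in m.
Only numpy, scipy, OpenCV 4.12 (cv2) and the standard library are available. Lean on these libraries where they do the work, as an engineer would, in place of code of your own. Each camera call takes 0.05 s, during which the arm holds its last target.

## Working session

There is one attempt and no reset: what is moved stays moved. The work goes in short steps, Python scripts to look and compute and a tool call to move; the robot and the scene stay as the last step left them, time stands still between calls to the robot, and variables do not carry over. Pictures are saved under pics/ and viewed, and the job is handed in when it is done.

Besides the shell and the picture viewer there is one more tool, called by a JSON object that holds its "method" and its "body". send_rows: Moves the arm, as the interface text tells. Its arguments: {"type":"object","properties":{"deltas":{"type":"array","items":{"type":"object","properties":{"tx":{"type":"number"},"ty":{"type":"number"},"tz":{"type":"number"},"rx":{"type":"number"},"ry":{"type":"number"},"rz":{"type":"number"}}}},"claw":{"type":"number"},"squeeze":{"type":"number"}},"required":["deltas"]}

```bash
mkdir -p pics
cat > h.py <<'E'
import numpy as np, cv2
from rig import robot
from scipy.spatial.transform import Rotation as Ro
def snap(cam,fn=None,scale=1):
    o=robot.get_obs(); c=robot.camera(cam)
    if fn: cv2.imwrite('pics/'+fn,c['color'][:,:,::-1])
    if cam=='wrist':
        T=np.eye(4);T[:3,:3]=Ro.from_quat(o['tool_rot']).as_matrix();T[:3,3]=o['position']
        M=T@np.array(c['tool_from_camera'])
    else:
        R=np.array(c['R']);M=np.eye(4);M[:3,:3]=R.T;M[:3,3]=-R.T@np.array(c['t'])
    return c,M
def ray(c,M,u,v):
    K=np.array(c['intrinsics']);d=np.array([(u-K[0,2])/K[0,0],(v-K[1,2])/K[1,1],1.]);return M[:3,3],M[:3,:3]@d
def at_z(c,M,u,v,z):
    o,d=ray(c,M,u,v);return o+d*(z-o[2])/d[2]
def at_d(c,M,u,v):
    o,d=ray(c,M,u,v);return o+d*c['z_map'][int(round(v)),int(round(u))]
def proj(c,M,X):
    K=np.array(c['intrinsics']);p=M[:3,:3].T@(np.array(X)-M[:3,3]);p=K@p;return p[:2]/p[2]
E
python3 - <<'E'
from h import *
print(robot.get_obs())
for cam in ('top','scene','wrist'):
    c,M=snap(cam,cam+'0.png')
    for l in ('safe','slot','pin','spool','pin_tip','drawn_end'):
        try:
            for r in robot.tip_of(l,cam)[:4]:
                u,v=r['xy'];z={'slot':.055,'drawn_end':.055,'safe':0,'spool':0,'pin':.004,'pin_tip':.004}[l]
                print(cam,l,np.round(r['p'],2),np.round(r['xy'],1),np.round(at_z(c,M,u,v,z),4))
        except Exception as e: print(cam,l,e)
E
```

```text
{'time': 0.0, 'q': array([-1.48845902e+00,  5.28478554e-01,  1.43388314e+00, -2.40132016e-06,
        1.18138562e+00, -1.78512931e-01]), 'joint_velocities': array([-0.00160358, -0.00110353,  0.00158547,  0.00083468,  0.00068586,
       -0.00039967]), 'joint_torque': array([-3.52281950e-04, -4.40035915e+01, -1.76593298e+01,  6.32991409e-02,
        5.84449363e-02, -1.65338565e-04]), 'position': array([ 0.16114858, -0.6031216 ,  0.22157011]), 'tool_rot': array([ 9.91506059e-01,  1.30056039e-01,  5.06774820e-05, -1.07613794e-03]), 'ft_force': array([ 0.52584808,  0.23817393, -0.0242876 ]), 'moment': array([ 0.01569952, -0.02988503,  0.01552486]), 'grip_width': 0.08692595313829632}
top safe 0.58 [316.2 221.9] [ 0.5482 -0.0812  0.    ]
top slot 0.55 [318.  220.1] [ 0.5458 -0.0836  0.055 ]
top pin 0.5 [211.4 233.2] [0.5207 0.2389 0.004 ]
top spool 0.69 [182.  239.4] [0.5043 0.3292 0.    ]
top spool 0.46 [242.1 225.9] [0.5413 0.1458 0.    ]
top spool 0.46 [217.9 264.7] [0.425  0.2196 0.    ]
top pin_tip 0.73 [283.3 162.1] [0.7385 0.0155 0.004 ]
top drawn_end 0.93 [309.2 223.3] [ 0.5369 -0.0575  0.055 ]
scene safe 0.74 [243.4 228.2] [ 0.5385 -0.0901 -0.    ]
scene slot 0.88 [246.7 215.7] [ 0.5481 -0.0755  0.055 ]
scene pin 0.75 [366.5 237.3] [0.5191 0.237  0.004 ]
scene spool 0.82 [398.7 241.4] [ 0.5153  0.3202 -0.    ]
scene spool 0.69 [328.3 238.8] [0.5385 0.1392 0.    ]
scene spool 0.49 [366.2 236.3] [ 0.511   0.2364 -0.    ]
scene spool 0.47 [366.3 213. ] [0.4155 0.2328 0.    ]
scene pin_tip 0.86 [367.9 236.4] [0.5149 0.2405 0.004 ]
scene pin_tip 0.52 [254.7 217.8] [ 0.4959 -0.0686  0.004 ]
scene drawn_end 0.82 [256.7 218.1] [ 0.5527 -0.0478  0.055 ]
```

View pics/top0.png

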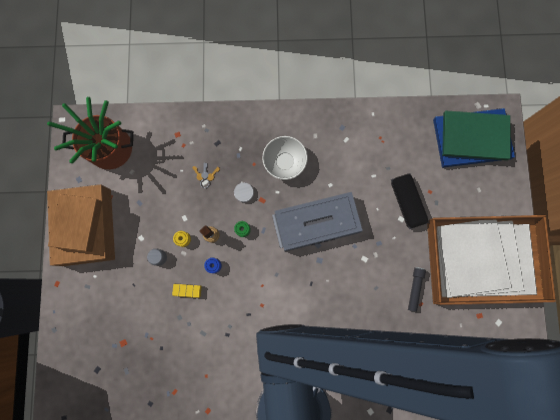

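View pics/scene0.png

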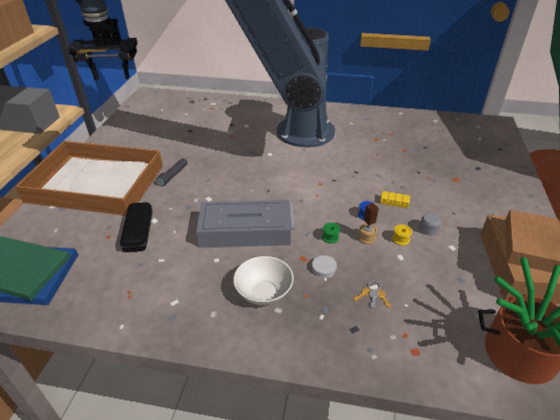

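Run:
```python
from h import *
for f,x0,y0,x1,y1 in(('top',150,190,360,290),('scene',200,170,430,270)):
    im=cv2.imread(f'pics/{f}0.png')[y0:y1,x0:x1];cv2.imwrite(f'pics/{f}0c.png',cv2.resize(im,None,fx=3.4,fy=3.4,interpolation=cv2.INTER_CUBIC))
```

```text
(no output)
```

View pics/top0c.png

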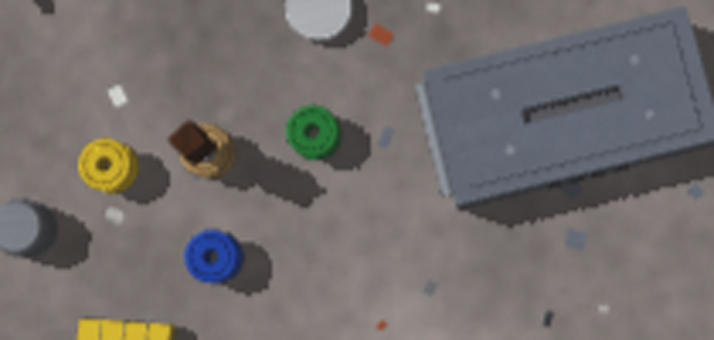

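View pics/scene0c.png

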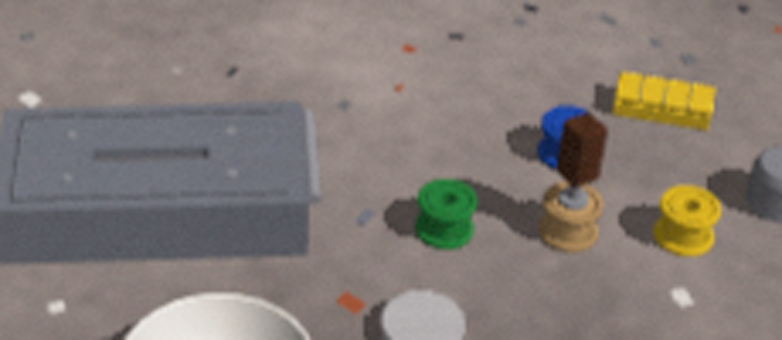

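In the top picture the wooden spool with the pin is at (208,233). The look-alikes are yellow (181,239), blue (212,265) and green (242,229). The only dark handle stands in the wooden spool, so that is the pin. The safe's slot is at (318,220), and its light hinge barrel is on the left, which is the world +y side.

```bash
cat >> h.py <<'E'
def delta(pos,yaw=None):
    # yaw = world angle of tool x axis ; tool down
    o=robot.get_obs();R=Ro.from_quat(o['tool_rot']);p=o['position']
    d=R.inv().apply(np.array(pos)-p)*100
    if yaw is None: rv=np.zeros(3)
    else:
        c,s=np.cos(yaw),np.sin(yaw);T=Ro.from_matrix(np.array([[c,s,0],[s,-c,0],[0,0,-1.]]))
        rv=(R.inv()*T).as_rotvec()
    print('now',np.round(p,4),'d cm',np.round(d,2),'rv',np.round(rv,4));return d,rv
def ax():
    R=Ro.from_quat(robot.get_obs()['tool_rot']).as_matrix();print('toolx',np.round(R[:,0],4),'y',np.round(R[:,1],4),'z',np.round(R[:,2],4))
E
python3 - <<'E'
from h import *
ax()
c,M=snap('top')
K=c['intrinsics'];print(K)
for l in('safe','pin','spool'):
    for r in robot.outline_of(l,'top')[:3]:
        m=r['pixels'];v,u=np.nonzero(m);P=np.array([at_d(c,M,a,b) for a,b in zip(u,v)])
        if l=='safe':
            P=P[abs(P[:,2]-.055)<.01]
            rr=cv2.minAreaRect((P[:,:2]*1000).astype(np.float32));print(rr)
        print(l,r['p'],r['xy'],P.mean(0),P[:,2].max())
w=robot.camera('wrist');print(np.round(w['tool_from_camera'],3),w['intrinsics'])
delta([.52,-.10,.30],0.26)
delta([.47,.19,.30],0.26)
E
```

```text
toolx [ 0.9662  0.2579 -0.    ] y [ 0.2579 -0.9662 -0.    ] z [-0.  0. -1.]
[[430.19391648   0.         291.65213518]
 [  0.         430.19391648 214.78696674]
 [  0.           0.           1.        ]]
((601.9964599609375, -361.0935974121094), (152.89402770996094, 54.106597900390625), 17.326427459716797)
safe 0.72 [410.0, 199.1] [ 0.60354254 -0.36172792  0.04717132] 0.0534768376451078
((0.0, 0.0), (0.0, 0.0), 0.0)<stdin>:11: RuntimeWarning: Mean of empty slice.
  ret = um.true_divide(
Traceback (most recent call last):
ValueError: zero-size array to reduction operation maximum which has no identity
```

Run:
```python
from h import *
w=robot.camera('wrist');print(np.round(w['tool_from_camera'],3),w['intrinsics'])
c,M=snap('top')
K=c['intrinsics'];H,W=c['z_map'].shape
u,v=np.meshgrid(np.arange(W),np.arange(H));z=c['z_map']
P=np.stack([(u-K[0,2])/K[0,0]*z,(v-K[1,2])/K[1,1]*z,z],-1)@M[:3,:3].T+M[:3,3]
m=(P[...,2]>.045)&(P[...,2]<.065)&(abs(P[...,0]-.546)<.1)&(abs(P[...,1]+.084)<.16)
rr=cv2.minAreaRect((P[m][:,:2]*1000).astype(np.float32));print('safe',rr,np.median(P[m][:,2]))
m=(P[...,2]>.085)&(abs(P[...,0]-.52)<.05)&(abs(P[...,1]-.24)<.05)
print('handle',m.sum(),P[m].mean(0),cv2.minAreaRect((P[m][:,:2]*1000).astype(np.float32)))
delta([.52,-.10,.30],0.26)
delta([.47,.19,.30],0.26)
```

```text
[[-0.001 -0.97  -0.245  0.067]
 [ 1.    -0.001 -0.001  0.   ]
 [ 0.    -0.245  0.97  -0.162]
 [ 0.     0.     0.     1.   ]] [[295.54544764   0.         280.73434724]
 [  0.         295.54544764 215.14529535]
 [  0.           0.           1.        ]]
safe ((545.1072387695312, -77.90309143066406), (121.45227813720703, 246.00466918945312), 12.81108570098877) 0.05557498047647447
handle 89 [0.51563475 0.23694559 0.10739866] ((516.6495971679688, 238.4114990234375), (24.301429748535156, 23.804868698120117), 40.60464096069336)
now [ 0.1612 -0.6038  0.2225] d cm [ 47.66 -39.43  -7.74] rv [-0.     -0.      0.0008]
now [ 0.1612 -0.6038  0.2225] d cm [ 50.31 -68.73  -7.74] rv [-0.     -0.      0.0008]
```

{"method": "send_rows", "body": {"deltas": [{"tx":3.3,"ty":-2.4,"tz":-0.4},{"tx":6.6,"ty":-4.8,"tz":-0.8},{"tx":9.9,"ty":-7.2,"tz":-1.2},{"tx":13.2,"ty":-9.6,"tz":-1.6},{"tx":16.5,"ty":-12,"tz":-2}]}}

```text
schema error: expected keys tx, ty, tz, rx, ry, rz
```

{"method": "send_rows", "body": {"deltas": [{"tx":3.3,"ty":-2.4,"tz":-0.4},{"tx":6.6,"ty":-4.8,"tz":-0.8},{"tx":9.9,"ty":-7.2,"tz":-1.2},{"tx":13.2,"ty":-9.6,"tz":-1.6},{"tx":16.5,"ty":-12,"tz":-2}]}}

```text
schema error: expected keys tx, ty, tz, rx, ry, rz
```

{"method": "send_rows", "body": {"deltas": [{"tx":3.3,"ty":-2.4},{"tx":6.6,"ty":-4.8},{"tx":9.9,"ty":-7.2},{"tx":13.2,"ty":-9.6},{"tx":16.5,"ty":-12}]}}

```text
schema error: expected keys tx, ty, tz, rx, ry, rz
```

{"method": "send_rows", "body": {"deltas": [{"tx":3.0,"ty":-2.0},{"tx":4,"ty":-2},{"tx":4,"ty":-2},{"tx":4,"ty":-2}]}}

```text
schema error: expected keys tx, ty, tz, rx, ry, rz
```

Run:
```python
from h import *
ax()
c,M=snap('wrist','w1.png');np.savez('w1.npz',M=M,**c)
for l,z in(('slot',.055),('drawn_end',.055),('safe',0),('bolt_top',.047)):
    for r in robot.tip_of(l,'wrist')[:3]:print(l,r['p'],r['xy'],at_z(c,M,*r['xy'],z))
K=c['intrinsics'];H,W=c['z_map'].shape
u,v=np.meshgrid(np.arange(W),np.arange(H));z=c['z_map']
P=np.stack([(u-K[0,2])/K[0,0]*z,(v-K[1,2])/K[1,1]*z,z],-1)@M[:3,:3].T+M[:3,3]
m=(P[...,2]>.051)&(P[...,2]<.06)&(abs(P[...,0]-.546)<.1)&(abs(P[...,1]+.084)<.16)
rr=cv2.minAreaRect((P[m][:,:2]*1000).astype(np.float32));print('safe',rr,np.median(P[m][:,2]))
```

```text
toolx [0.9662 0.2579 0.    ] y [ 0.2579 -0.9662 -0.    ] z [ 0.  0. -1.]
safe ((0.0, 0.0), (0.0, 0.0), 0.0) nan
  return _methods._mean(a, axis=axis, dtype=dtype,
  ret = ret.dtype.type(ret / rcount)
```

View pics/w1.png

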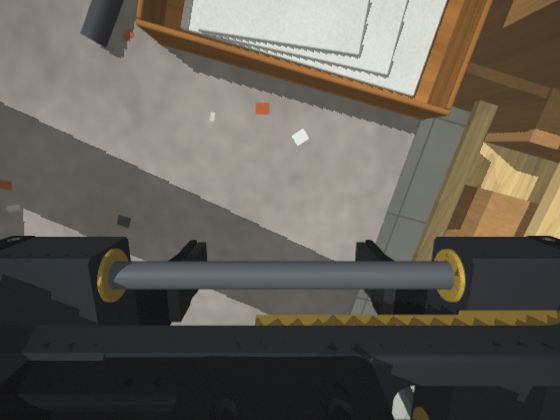

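{"method": "send_rows", "body": {"deltas": [{"tx":2.9,"ty":-2.9,"tz":-0.4,"rx":0,"ry":0,"rz":0},{"tx":5.8,"ty":-5.8,"tz":-0.8,"rx":0,"ry":0,"rz":0},{"tx":8.7,"ty":-8.7,"tz":-1.2,"rx":0,"ry":0,"rz":0},{"tx":11.6,"ty":-11.6,"tz":-1.6,"rx":0,"ry":0,"rz":0},{"tx":14.5,"ty":-14.5,"tz":-2,"rx":0,"ry":0,"rz":0}]}}

```text
time: 1.92
position: [0.2644, -0.4247, 0.2427]
tool_rot: [0.992, 0.13, 0.0, 0.0]
ft_force: [0.7, 0.4, -0.6]
grip_width: 0.0871
```

{"method": "send_rows", "body": {"deltas": [{"tx":2.9,"ty":-2.9,"tz":-0.4,"rx":0,"ry":0,"rz":0},{"tx":5.8,"ty":-5.8,"tz":-0.8,"rx":0,"ry":0,"rz":0},{"tx":8.7,"ty":-8.7,"tz":-1.2,"rx":0,"ry":0,"rz":0},{"tx":11.6,"ty":-11.6,"tz":-1.6,"rx":0,"ry":0,"rz":0},{"tx":14.5,"ty":-14.5,"tz":-2,"rx":0,"ry":0,"rz":0}]}}

```text
time: 2.33
position: [0.3672, -0.2471, 0.263]
tool_rot: [0.992, 0.13, 0.0, 0.0]
ft_force: [0.5, 0.3, 0.1]
grip_width: 0.0868
```

{"method": "send_rows", "body": {"deltas": [{"tx":2.9,"ty":-2.9,"tz":-0.4,"rx":0,"ry":0,"rz":0},{"tx":5.8,"ty":-5.8,"tz":-0.8,"rx":0,"ry":0,"rz":0},{"tx":8.7,"ty":-8.7,"tz":-1.2,"rx":0,"ry":0,"rz":0},{"tx":11.8,"ty":-11.7,"tz":-1.6,"rx":0,"ry":0,"rz":0},{"tx":11.8,"ty":-11.7,"tz":-2,"rx":0,"ry":0,"rz":0}]}}

```text
time: 2.75
position: [0.4528, -0.0995, 0.2831]
tool_rot: [0.991, 0.134, 0.001, -0.001]
ft_force: [0.2, 0.0, -0.3]
grip_width: 0.0871
```

```bash
cat > sf.py <<'E'
from h import *
import sys
ax()
c,M=snap('wrist',sys.argv[1]+'.png');np.savez(sys.argv[1]+'.npz',M=M,**c)
print(robot.get_obs()['position'])
for l,z in(('slot',.055),('drawn_end',.055),('safe',0),('bolt_top',.047)):
    for r in robot.tip_of(l,'wrist')[:3]:print(l,round(r['p'],2),np.round(r['xy'],1),np.round(at_z(c,M,*r['xy'],z),4))
K=c['intrinsics'];H,W=c['z_map'].shape
u,v=np.meshgrid(np.arange(W),np.arange(H));z=c['z_map']
P=np.stack([(u-K[0,2])/K[0,0]*z,(v-K[1,2])/K[1,1]*z,z],-1)@M[:3,:3].T+M[:3,3]
m=(P[...,2]>.051)&(P[...,2]<.06)&(abs(P[...,0]-.546)<.1)&(abs(P[...,1]+.084)<.16)
rr=cv2.minAreaRect((P[m][:,:2]*1000).astype(np.float32));print('safe',rr,np.median(P[m][:,2]))
# slot: floor pixels
a=np.deg2rad(12.8);ex=np.array([np.cos(a),np.sin(a)]);ey=np.array([-ex[1],ex[0]])
m2=(P[...,2]>.042)&(P[...,2]<.0505)&(np.hypot(P[...,0]-.546,P[...,1]+.082)<.055)
Q=P[m2][:,:2];print('slot floor',len(Q),cv2.minAreaRect((Q*1000).astype(np.float32)),np.median(P[m2][:,2]))
E
python3 sf.py w2
```

```text
toolx [0.9642 0.2651 0.0031] y [ 0.2651 -0.9642 -0.002 ] z [ 0.0025  0.0027 -1.    ]
[ 0.45219415 -0.10212781  0.28372598]
slot 0.74 [288.2 120.8] [ 0.5439 -0.0836  0.055 ]
drawn_end 0.69 [57.9 78.7] [0.517  0.2015 0.055 ]
drawn_end 0.61 [258.1 120.1] [ 0.5347 -0.0467  0.055 ]
safe 0.8 [287.  123.5] [ 0.5436 -0.0831  0.    ]
bolt_top 0.64 [286.1 118.8] [ 0.5461 -0.0804  0.047 ]
safe ((544.1055908203125, -79.59652709960938), (120.2517318725586, 246.07891845703125), 12.595174789428711) 0.05517232361765806
slot floor 745 ((545.4100952148438, -84.35342407226562), (13.345155715942383, 87.69381713867188), 12.482614517211914) 0.047176114118772816
```

View pics/w2.png

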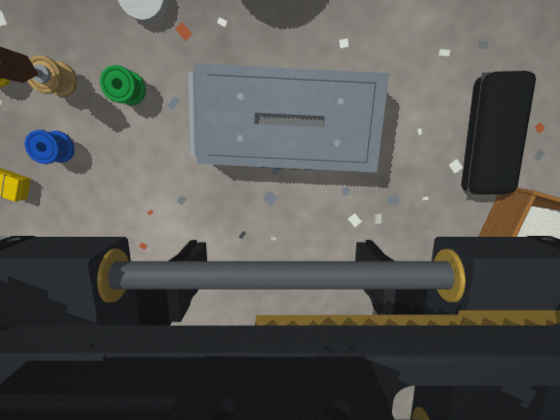

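{"method": "send_rows", "body": {"deltas": [{"tx":0.84,"ty":-3.9,"tz":0,"rx":0,"ry":0,"rz":-0.09},{"tx":1.7,"ty":-7.8,"tz":0,"rx":0,"ry":0,"rz":-0.18},{"tx":2.5,"ty":-11.7,"tz":0,"rx":0,"ry":0,"rz":-0.27},{"tx":3.4,"ty":-15.6,"tz":0,"rx":0,"ry":0,"rz":-0.36},{"tx":4.2,"ty":-19.5,"tz":0,"rx":0,"ry":0,"rz":-0.45}]}}

```text
time: 3.42
position: [0.4405, 0.0934, 0.2823]
tool_rot: [0.938, 0.348, -0.0, 0.0]
ft_force: [1.6, 0.5, -0.1]
grip_width: 0.0868
```

{"method": "send_rows", "body": {"deltas": [{"tx":2.4,"ty":-2.9,"tz":0,"rx":0,"ry":0,"rz":0},{"tx":4.7,"ty":-5.8,"tz":0,"rx":0,"ry":0,"rz":0},{"tx":4.7,"ty":-5.8,"tz":0,"rx":0,"ry":0,"rz":0},{"tx":4.7,"ty":-5.8,"tz":0,"rx":0,"ry":0,"rz":0}]}}

```text
time: 3.75
position: [0.4383, 0.1683, 0.2822]
tool_rot: [0.937, 0.349, -0.0, 0.0]
ft_force: [0.2, 0.5, 0.3]
grip_width: 0.0871
```

```bash
cat > pn.py <<'E'
from h import *
import sys
ax()
c,M=snap('wrist',sys.argv[1]+'.png')
im=c['color'][:,:,::-1]
for l,z in(('spool',0),('pin',.004)):
    for r in robot.tip_of(l,'wrist')[:3]:print(l,round(r['p'],2),np.round(r['xy'],1),np.round(at_z(c,M,*r['xy'],z),4))
K=c['intrinsics'];H,W=c['z_map'].shape
u,v=np.meshgrid(np.arange(W),np.arange(H));z=c['z_map']
P=np.stack([(u-K[0,2])/K[0,0]*z,(v-K[1,2])/K[1,1]*z,z],-1)@M[:3,:3].T+M[:3,3]
near=np.hypot(P[...,0]-.516,P[...,1]-.2375)<.04
for n,lo,hi in(('top',.104,.115),('handle',.06,.115),('collar/spooltop',.028,.05)):
    m=near&(P[...,2]>lo)&(P[...,2]<hi)
    print(n,m.sum(),np.median(P[m],0),cv2.minAreaRect((P[m][:,:2]*1000).astype(np.float32)))
delta([.516,.2375,.13],np.deg2rad(40.6))
cv2.imwrite('pics/'+sys.argv[1]+'c.png',cv2.resize(im[30:190,200:360],None,fx=3.5,fy=3.5,interpolation=cv2.INTER_CUBIC))
E
python3 pn.py w3
```

```text
toolx [ 0.757   0.6535 -0.001 ] y [ 6.535e-01 -7.570e-01  1.000e-04] z [-7.e-04 -7.e-04 -1.e+00]
spool 0.92 [243.8 166.6] [0.4247 0.2291 0.    ]
spool 0.8 [281.2 109.5] [0.5219 0.2393 0.    ]
spool 0.77 [224.5  75.3] [0.5047 0.3281 0.    ]
top 520 [0.51638707 0.23721183 0.10902466] ((516.5753173828125, 237.14585876464844), (24.23173713684082, 22.778676986694336), 40.07307052612305)
handle 577 [0.51543164 0.23632989 0.10893958] ((516.5233764648438, 237.10220336914062), (24.367258071899414, 22.778676986694336), 40.07306671142578)
collar/spooltop 439 [0.50806849 0.22889987 0.03384695] ((514.4822387695312, 235.07745361328125), (38.879920959472656, 44.92266082763672), 40.5986442565918)
now [0.4388 0.1665 0.2823] d cm [10.5  -0.38 15.22] rv [ 0.0001  0.001  -0.0008]
```

View pics/w3.png

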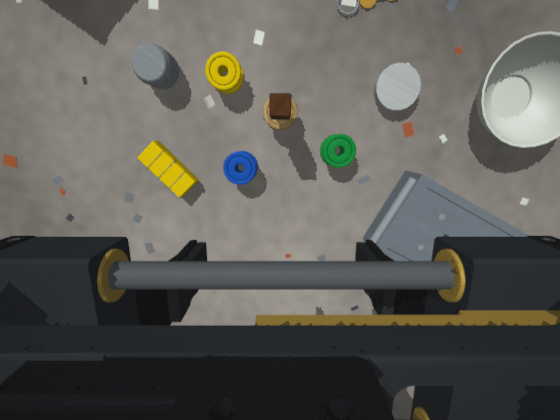

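View pics/w3c.png

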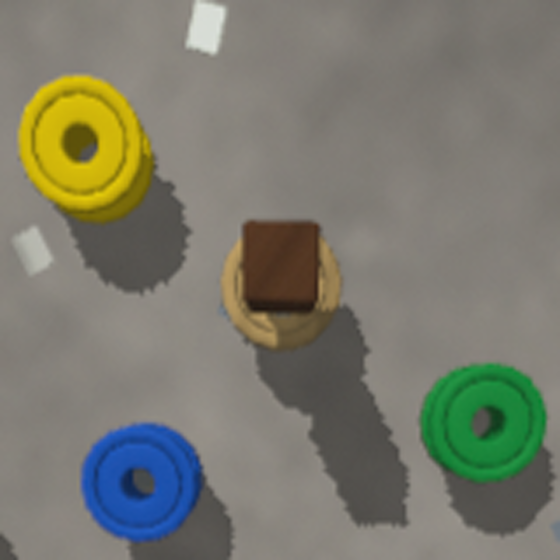

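The close crop (and the full wrist view at (280,105)) confirms the dark square handle in the tan wooden spool. It is aligned with the image axes, so the jaw yaw matches. The blue, green and yellow spools stay clear.

{"method": "send_rows", "body": {"deltas": [{"tx":3.5,"ty":-0.1,"tz":2,"rx":0,"ry":0,"rz":0},{"tx":7,"ty":-0.2,"tz":4,"rx":0,"ry":0,"rz":0},{"tx":10.5,"ty":-0.3,"tz":6,"rx":0,"ry":0,"rz":0},{"tx":10.5,"ty":-0.3,"tz":10,"rx":0,"ry":0,"rz":0},{"tx":10.5,"ty":-0.3,"tz":14,"rx":0,"ry":0,"rz":0}]}}

```text
time: 4.32
position: [0.5202, 0.2383, 0.1423]
tool_rot: [0.938, 0.347, 0.003, 0.0]
ft_force: [0.2, 0.1, -0.0]
grip_width: 0.087
```

{"method": "send_rows", "body": {"deltas": [{"tx":0,"ty":0,"tz":0,"rx":0,"ry":0,"rz":0},{"tx":0,"ty":0,"tz":0,"rx":0,"ry":0,"rz":0}]}}

```text
time: 4.48
position: [0.5148, 0.2369, 0.1405]
tool_rot: [0.938, 0.347, -0.003, -0.0]
ft_force: [-0.7, -0.8, 0.4]
grip_width: 0.087
```

Run:
```python
from h import *
ax();delta([.5165,.2371,.065],np.deg2rad(40.3));o=robot.get_obs();print(o['ft_force'],o['q'])
c,M=snap('wrist','w4.png')
```

```text
toolx [ 0.7598  0.6501 -0.0062] y [ 0.6501 -0.7598 -0.003 ] z [-0.0067 -0.0018 -1.    ]
now [0.5148 0.2369 0.1405] d cm [0.19 0.11 7.55] rv [-0.003   0.0062  0.0044]
[-0.72196169 -0.82148641  0.36663074] [ 2.34181748e-01  5.60833088e-01  1.65283286e+00 -2.10705741e-04
  9.34814168e-01  1.09732647e+00]
```

View pics/w4.png

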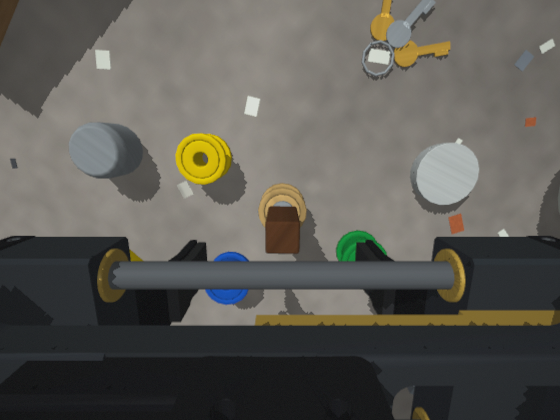

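{"method": "send_rows", "body": {"deltas": [{"tx":0,"ty":0,"tz":2,"rx":0,"ry":0,"rz":0},{"tx":0,"ty":0,"tz":4.5,"rx":0,"ry":0,"rz":0},{"tx":0,"ty":0,"tz":6.5,"rx":0,"ry":0,"rz":0},{"tx":0,"ty":0,"tz":7.5,"rx":0,"ry":0,"rz":0},{"tx":0,"ty":0,"tz":7.5,"rx":0,"ry":0,"rz":0}]}}

```text
time: 4.95
position: [0.5168, 0.2386, 0.0684]
tool_rot: [0.938, 0.347, 0.0, 0.0]
ft_force: [-0.6, 0.0, -0.1]
grip_width: 0.0871
```

{"method": "send_rows", "body": {"deltas": [{"tx":0,"ty":0,"tz":0,"rx":0,"ry":0,"rz":0},{"tx":0,"ty":0,"tz":0,"rx":0,"ry":0,"rz":0},{"tx":0,"ty":0,"tz":0,"rx":0,"ry":0,"rz":0}]}}

```text
time: 5.2
position: [0.5176, 0.2395, 0.0695]
tool_rot: [0.938, 0.348, 0.002, 0.0]
ft_force: [-0.3, -0.5, -0.3]
grip_width: 0.087
```

Run:
```python
from h import *
ax();delta([.5165,.2371,.065],np.deg2rad(40.3));o=robot.get_obs();print(o['ft_force'])
c,M=snap('wrist','w5.png')
```

```text
toolx [0.7579 0.6523 0.0035] y [ 0.6523 -0.7579  0.0017] z [ 3.8e-03  9.0e-04 -1.0e+00]
now [0.5176 0.2395 0.0695] d cm [-0.24  0.11  0.45] rv [ 0.0017 -0.0035  0.0073]
[-0.25606577 -0.45829659 -0.33486367]
```

View pics/w5.png

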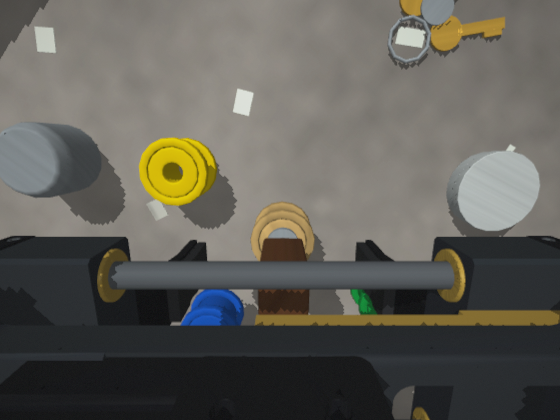

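{"method": "send_rows", "body": {"deltas": [{"tx":-0.1,"ty":0.1,"tz":0.3,"rx":0,"ry":0,"rz":0},{"tx":-0.1,"ty":0.1,"tz":0.3,"rx":0,"ry":0,"rz":0}]}}

```text
time: 5.42
position: [0.516, 0.2377, 0.0648]
tool_rot: [0.937, 0.348, 0.0, 0.0]
ft_force: [-0.5, -0.7, -0.7]
grip_width: 0.087
```

{"method": "send_rows", "body": {"deltas": [{"tx":0,"ty":0,"tz":0,"rx":0,"ry":0,"rz":0},{"tx":0,"ty":0,"tz":0,"rx":0,"ry":0,"rz":0},{"tx":0,"ty":0,"tz":0,"rx":0,"ry":0,"rz":0},{"tx":0,"ty":0,"tz":0,"rx":0,"ry":0,"rz":0},{"tx":0,"ty":0,"tz":0,"rx":0,"ry":0,"rz":0}], "claw": 1.5, "squeeze": 30}}

```text
time: 5.83
position: [0.516, 0.2378, 0.0645]
tool_rot: [0.938, 0.348, -0.0, -0.0]
ft_force: [0.7, 0.2, 0.8]
grip_width: 0.0612
```

{"method": "send_rows", "body": {"deltas": [{"tx":0,"ty":0,"tz":0,"rx":0,"ry":0,"rz":0},{"tx":0,"ty":0,"tz":0,"rx":0,"ry":0,"rz":0},{"tx":0,"ty":0,"tz":0,"rx":0,"ry":0,"rz":0},{"tx":0,"ty":0,"tz":0,"rx":0,"ry":0,"rz":0},{"tx":0,"ty":0,"tz":0,"rx":0,"ry":0,"rz":0}]}}

```text
time: 6.25
position: [0.516, 0.2378, 0.0646]
tool_rot: [0.938, 0.348, 0.0, 0.0]
ft_force: [0.5, -0.6, -0.0]
grip_width: 0.0282
```

Run:
```python
from h import *
ax();delta([.5165,.2371,.065],np.deg2rad(40.3));o=robot.get_obs();print(o['ft_force'],o['moment'],o['grip_width'])
for i in range(6):
    robot.camera('top');o=robot.get_obs();print(np.round(o['position'],4),np.round(o['ft_force'],2))
```

```text
toolx [0.7578 0.6525 0.    ] y [ 0.6525 -0.7578  0.    ] z [ 0.  0. -1.]
now [0.516  0.2378 0.0646] d cm [-0.01  0.09 -0.04] rv [ 0.     -0.      0.0074]
[ 0.49301757 -0.58187486 -0.03881942] [-0.0056371  -0.01471845  0.00560298] 0.028204250626314833
[0.5161 0.2378 0.0646] [ 0.71  0.12 -0.12]
[0.5161 0.2378 0.0645] [0.21 0.15 0.13]
[0.5161 0.2378 0.0646] [ 0.75  0.94 -0.97]
[0.5161 0.2378 0.0645] [ 0.15  0.23 -0.9 ]
[0.5161 0.2378 0.0645] [ 0.65 -0.49 -0.9 ]
[0.5161 0.2378 0.0645] [ 0.32 -0.67 -0.21]
```

{"method": "send_rows", "body": {"deltas": [{"tx":0,"ty":0,"tz":0,"rx":0,"ry":0,"rz":0},{"tx":0,"ty":0,"tz":-0.5,"rx":0,"ry":0,"rz":0},{"tx":0,"ty":0,"tz":-1.5,"rx":0,"ry":0,"rz":0},{"tx":0,"ty":0,"tz":-3,"rx":0,"ry":0,"rz":0},{"tx":0,"ty":0,"tz":-5,"rx":0,"ry":0,"rz":0}]}}

```text
time: 6.97
position: [0.515, 0.2376, 0.1147]
tool_rot: [0.938, 0.348, -0.001, -0.0]
ft_force: [0.4, 0.8, -1.6]
grip_width: 0.0237
```

{"method": "send_rows", "body": {"deltas": [{"tx":0,"ty":0,"tz":-2,"rx":0,"ry":0,"rz":0},{"tx":0,"ty":0,"tz":-4,"rx":0,"ry":0,"rz":0},{"tx":0,"ty":0,"tz":-5,"rx":0,"ry":0,"rz":0},{"tx":0,"ty":0,"tz":-5,"rx":0,"ry":0,"rz":0},{"tx":0,"ty":0,"tz":-5,"rx":0,"ry":0,"rz":0}]}}

```text
time: 7.38
position: [0.516, 0.2379, 0.1651]
tool_rot: [0.937, 0.348, 0.001, 0.0]
ft_force: [0.5, 0.6, -2.0]
grip_width: 0.0237
```

```bash
cat > chk.py <<'E'
from h import *
import sys
ax();n=sys.argv[1];F=[];Q=[]
c,M=snap('scene',n+'s.png')
im=c['color'][:,:,::-1]
o=robot.get_obs();u,v=proj(c,M,o['position']);print('tcp px',u,v)
u,v=int(u),int(v);cv2.imwrite('pics/'+n+'sc.png',cv2.resize(im[max(0,v-60):v+70,max(0,u-70):u+70],None,fx=4,fy=4,interpolation=cv2.INTER_CUBIC))
for r in robot.tip_of('pin_tip','scene')[:2]:print('tip',r['p'],r['xy'])
for i in range(5):
    snap('wrist',n+'w.png');o=robot.get_obs();F.append(o['ft_force']);Q.append(o['position'])
print('pos',np.round(np.mean(Q,0),4),np.round(np.ptp(Q,0),4),'F',np.round(np.mean(F,0),2),'M',np.round(o['moment'],3),'w',o['grip_width'],'t',o['time'])
E
python3 chk.py a
```

```text
toolx [0.7578 0.6525 0.001 ] y [ 6.525e-01 -7.578e-01  5.000e-04] z [ 1.1e-03  3.0e-04 -1.0e+00]
tcp px 374.97263022902354 187.6742246933436
tip 0.69 [372.8, 208.0]
pos [0.5152 0.2376 0.1634] [0.0006 0.0001 0.0004] F [ 0.15  0.15 -1.49] M [-0.003 -0.069 -0.034] w 0.023837463087671092 t 7.7333
```

View pics/asc.png

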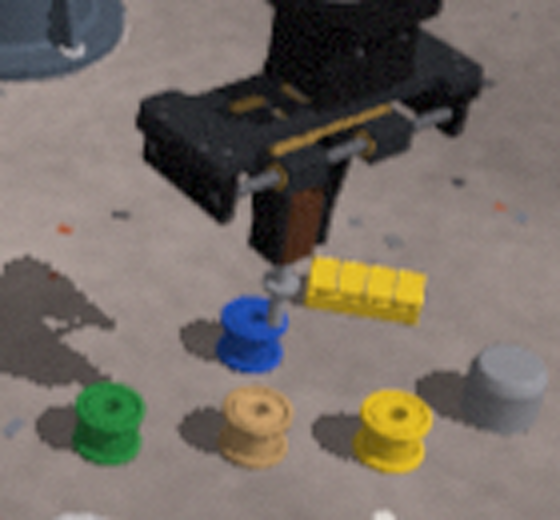

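View pics/aw.png

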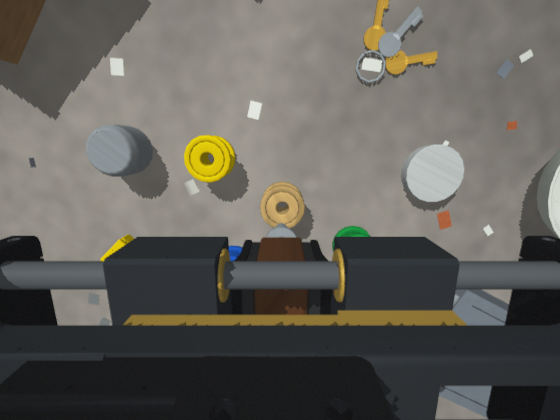

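The pin is in the jaws and clear of the wooden spool, which now shows its empty bore at (282,207). The bystanders haven't moved. I'll carry it to above the -y end of the slot.

{"method": "send_rows", "body": {"deltas": [{"tx":-1.2,"ty":1.8,"tz":0,"rx":0,"ry":0,"rz":0.098},{"tx":-3.2,"ty":4.7,"tz":0,"rx":0,"ry":0,"rz":0.197},{"tx":-5.4,"ty":7.8,"tz":0,"rx":0,"ry":0,"rz":0.295},{"tx":-7.6,"ty":11,"tz":0,"rx":0,"ry":0,"rz":0.394},{"tx":-9.8,"ty":14.2,"tz":0,"rx":0,"ry":0,"rz":0.492}]}}

```text
time: 8.15
position: [0.5342, 0.0649, 0.1642]
tool_rot: [0.994, 0.107, -0.0, -0.0]
ft_force: [0.5, 0.4, -1.1]
grip_width: 0.0233
```

{"method": "send_rows", "body": {"deltas": [{"tx":-0.4,"ty":3.9,"tz":0,"rx":0,"ry":0,"rz":0},{"tx":-0.8,"ty":7.8,"tz":0,"rx":0,"ry":0,"rz":0},{"tx":-1.2,"ty":11.6,"tz":0,"rx":0,"ry":0,"rz":0},{"tx":-1.6,"ty":14.6,"tz":0,"rx":0,"ry":0,"rz":0},{"tx":-2.0,"ty":16.6,"tz":0,"rx":0,"ry":0,"rz":0}]}}

```text
time: 8.57
position: [0.5516, -0.1037, 0.1643]
tool_rot: [0.994, 0.108, 0.0, 0.001]
ft_force: [0.7, 0.8, -0.2]
grip_width: 0.0237
```

{"method": "send_rows", "body": {"deltas": [{"tx":-0.2,"ty":1,"tz":0,"rx":0,"ry":0,"rz":0},{"tx":-0.3,"ty":1.8,"tz":0,"rx":0,"ry":0,"rz":0},{"tx":-0.3,"ty":1.8,"tz":0,"rx":0,"ry":0,"rz":0},{"tx":-0.3,"ty":1.8,"tz":0,"rx":0,"ry":0,"rz":0},{"tx":-0.3,"ty":1.8,"tz":0,"rx":0,"ry":0,"rz":0}]}}

```text
time: 8.98
position: [0.5515, -0.1167, 0.1644]
tool_rot: [0.994, 0.11, -0.0, -0.0]
ft_force: [-0.5, -0.8, -0.2]
grip_width: 0.0238
```

```bash
python3 chk.py b
cat >> h.py <<'E'
S0=np.array([.5454,-.0844]);A=np.deg2rad(12.5);EX=np.array([np.cos(A),np.sin(A)]);EY=np.array([-np.sin(A),np.cos(A)])
def inslot(p):
    d=np.array(p[:2])-S0;return np.round([d@EX*1000,d@EY*1000],2)
E
python3 - <<'E'
from h import *
o=robot.get_obs();print('slot coords',inslot(o['position']))
t=S0-.037*EY;delta([t[0],t[1],.131],A)
c,M=snap('scene')
print('tip pred',proj(c,M,[*o['position'][:2],o['position'][2]-.0605]))
E
```

```text
toolx [ 9.758e-01  2.185e-01 -7.000e-04] y [ 0.2185 -0.9758 -0.0011] z [-9.e-04  9.e-04 -1.e+00]
tcp px 227.53614046148112 180.7280464122834
tip 0.62 [229.3, 199.8]
pos [ 0.5519 -0.1174  0.1646] [0.0002 0.0008 0.0001] F [ 0.12  0.05 -1.28] M [ 0.016 -0.026 -0.028] w 0.023575766071973536 t 9.3333
slot coords [ -0.85 -34.01]
now [ 0.5519 -0.1178  0.1646] d cm [0.08 0.3  3.36] rv [ 0.     -0.0001  0.0015]
tip pred [229.0385121 200.0217534]
```

View pics/bw.png

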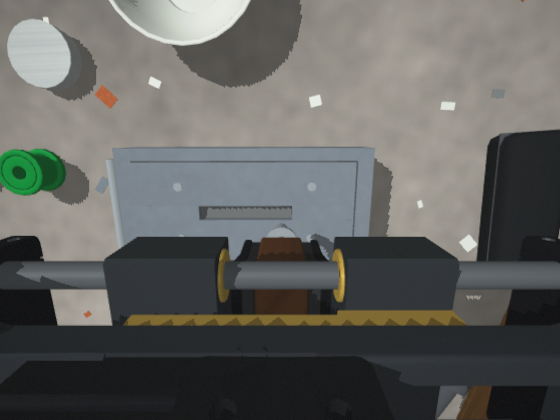

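View pics/bsc.png

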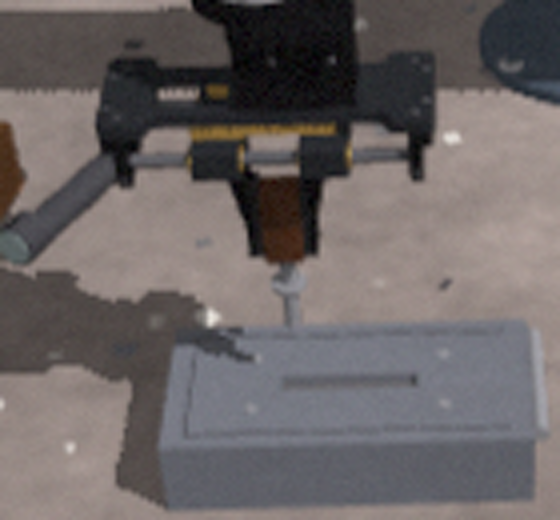

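The pin hangs straight, with its tip at (229,200) in the scene image, as predicted. In the wrist picture the slot is at (200–292, 207–219). I'll re-measure the slot from this closer view.

Run:
```python
from h import *
c,M=snap('wrist')
K=c['intrinsics'];H,W=c['z_map'].shape
u,v=np.meshgrid(np.arange(W),np.arange(H));z=c['z_map']
P=np.stack([(u-K[0,2])/K[0,0]*z,(v-K[1,2])/K[1,1]*z,z],-1)@M[:3,:3].T+M[:3,3]
d=P[...,:2]-S0;a=d@EX;b=d@EY
cov=(abs(P[...,2]-.055)<.003)&(v<235)
m=(P[...,2]>.044)&(P[...,2]<.0505)&(abs(a)<.012)&(abs(b)<.05)&(v<235)
print(m.sum(),'floor z',np.median(P[m][:,2]),'a',a[m].min(),a[m].max(),'b',b[m].min(),b[m].max())
# slot edges at cover: cover pixels around slot gap, columns
rows=[]
for col in range(205,288,8):
    w=cov[:,col]&(abs(a[:,col])<.03); s=np.sort(a[:,col][w]); g=np.diff(s);i=g.argmax(); rows.append((col,round(s[i]*1e3,2),round(s[i+1]*1e3,2),round(b[200,col]*1e3,1)))
print(rows)
top=a[cov&(abs(b)<.05)];print('safe +x edge',top.max(), 'hinge end', b[(P[...,2]>.045)&(abs(a)<.04)].max())
```

```text
1179 floor z 0.04727923855058025 a -0.007354342993290927 0.005240766321094663 b -0.04298679436827668 0.044772088689674236
[(205, np.float64(-6.94), np.float64(7.57), np.float64(37.1)), (213, np.float64(-6.62), np.float64(7.61), np.float64(29.4)), (221, np.float64(-6.87), np.float64(7.63), np.float64(22.0)), (229, np.float64(-6.59), np.float64(7.72), np.float64(14.5)), (237, np.float64(-6.8), np.float64(7.36), np.float64(6.9)), (245, np.float64(-6.69), np.float64(7.52), np.float64(-0.5)), (253, np.float64(-7.05), np.float64(7.57), np.float64(-8.0)), (261, np.float64(-6.67), np.float64(7.55), np.float64(-15.5)), (269, np.float64(-6.97), np.float64(7.5), np.float64(-23.0)), (277, np.float64(-7.21), np.float64(7.62), np.float64(-30.4)), (285, np.float64(-6.61), np.float64(7.79), np.float64(-37.9))]
safe +x edge 0.17102787322441212 hinge end 0.12738733939097896
```

{"method": "send_rows", "body": {"deltas": [{"tx":0.12,"ty":0.25,"tz":1,"rx":0,"ry":0,"rz":0},{"tx":0.12,"ty":0.25,"tz":2.5,"rx":0,"ry":0,"rz":0},{"tx":0.12,"ty":0.25,"tz":3.8,"rx":0,"ry":0,"rz":0},{"tx":0.12,"ty":0.25,"tz":4.6,"rx":0,"ry":0,"rz":0},{"tx":0.12,"ty":0.25,"tz":4.6,"rx":0,"ry":0,"rz":0}]}}

```text
time: 9.85
position: [0.5522, -0.1201, 0.1162]
tool_rot: [0.994, 0.109, -0.002, -0.001]
ft_force: [-0.8, -0.1, -0.7]
grip_width: 0.0238
```

{"method": "send_rows", "body": {"deltas": [{"tx":0,"ty":0,"tz":0,"rx":0,"ry":0,"rz":0},{"tx":0,"ty":0,"tz":0,"rx":0,"ry":0,"rz":0},{"tx":0,"ty":0,"tz":0,"rx":0,"ry":0,"rz":0}]}}

```text
time: 10.1
position: [0.5542, -0.1208, 0.1192]
tool_rot: [0.994, 0.109, 0.001, 0.0]
ft_force: [0.3, -0.1, -1.3]
grip_width: 0.0241
```

```bash
python3 chk.py c; python3 -c "
from h import *
print(inslot(robot.get_obs()['position']))"
```

```text
toolx [0.9762 0.217  0.0013] y [ 2.170e-01 -9.762e-01  9.000e-04] z [ 1.5e-03 -6.0e-04 -1.0e+00]
tcp px 227.16042420451825 195.72746084078952
tip 0.62 [229.9, 211.5]
tip 0.17 [428.0, 227.1]
pos [ 0.5539 -0.1206  0.119 ] [0.0003 0.0001 0.0004] F [ 0.2  -0.05 -0.66] M [ 0.02  -0.044  0.039] w 0.023784422708430383 t 10.45
[  0.29 -37.07]
```

View pics/csc.png

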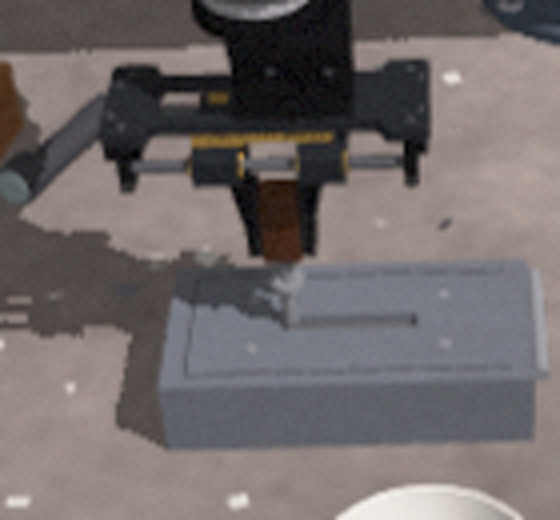

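View pics/cw.png

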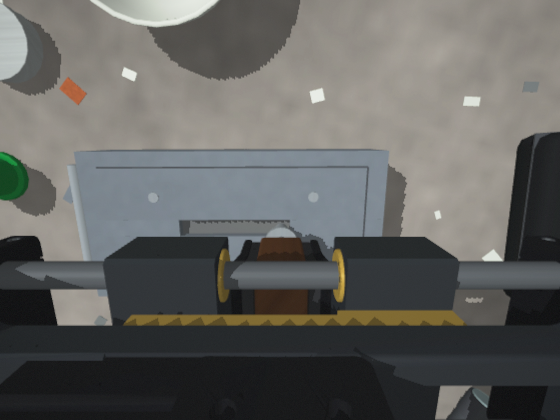

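{"method": "send_rows", "body": {"deltas": [{"tx":0,"ty":-0.05,"tz":0.15,"rx":0,"ry":0,"rz":0},{"tx":0,"ty":-0.05,"tz":0.3,"rx":0,"ry":0,"rz":0},{"tx":0,"ty":-0.05,"tz":0.4,"rx":0,"ry":0,"rz":0},{"tx":0,"ty":-0.05,"tz":0.5,"rx":0,"ry":0,"rz":0},{"tx":0,"ty":-0.05,"tz":0.5,"rx":0,"ry":0,"rz":0}]}}

```text
time: 10.87
position: [0.5533, -0.1199, 0.1132]
tool_rot: [0.994, 0.109, -0.0, -0.0]
ft_force: [-1.1, -0.1, -0.9]
grip_width: 0.024
```

```bash
cat > f.py <<'E'
from h import *
F=[];Q=[]
for i in range(8):
    robot.camera('top');o=robot.get_obs();F.append(o['ft_force']);Q.append(o['position'])
F=np.mean(F,0);print('pos',np.round(np.mean(Q,0),4),'slot',inslot(np.mean(Q,0)),'tipz',round((np.mean(Q,0)[2]-.0605)*1e3,2),'F along ex,ey,z',np.round([F[:2]@EX,F[:2]@EY,F[2]],2),'M',np.round(o['moment'],3),'w',o['grip_width'],'t',o['time'])
E
python3 f.py
```

```text
pos [ 0.5535 -0.12    0.1135] slot [  0.2  -36.54] tipz 53.02 F along ex,ey,z [-0.06  0.09 -0.8 ] M [-0.034 -0.009  0.064] w 0.02350049067756428 t 11.2667
```

{"method": "send_rows", "body": {"deltas": [{"tx":0,"ty":0,"tz":0.1,"rx":0,"ry":0,"rz":0},{"tx":0,"ty":0,"tz":0.2,"rx":0,"ry":0,"rz":0},{"tx":0,"ty":0,"tz":0.3,"rx":0,"ry":0,"rz":0},{"tx":0,"ty":0,"tz":0.4,"rx":0,"ry":0,"rz":0},{"tx":0,"ty":0,"tz":0.5,"rx":0,"ry":0,"rz":0}]}}

```text
time: 11.68
position: [0.5535, -0.12, 0.1084]
tool_rot: [0.994, 0.109, -0.0, -0.0]
ft_force: [-0.7, -0.0, -0.2]
grip_width: 0.0236
```

```bash
python3 f.py
```

```text
pos [ 0.5535 -0.12    0.1085] slot [  0.16 -36.51] tipz 47.96 F along ex,ey,z [ 0.16 -0.04 -1.21] M [-0.044  0.001 -0.   ] w 0.023616063249533206 t 12.0833
```

{"method": "send_rows", "body": {"deltas": [{"tx":0,"ty":0,"tz":0.05,"rx":0,"ry":0,"rz":0},{"tx":0,"ty":0,"tz":0.1,"rx":0,"ry":0,"rz":0}]}}

```text
time: 12.25
position: [0.5536, -0.1201, 0.1076]
tool_rot: [0.994, 0.109, 0.0, 0.0]
ft_force: [0.4, -0.0, -1.4]
grip_width: 0.0239
```

```bash
python3 f.py
```

```text
pos [ 0.5535 -0.12    0.1075] slot [  0.19 -36.52] tipz 47.03 F along ex,ey,z [ 0.01 -0.12 -0.93] M [-0.04  -0.    -0.036] w 0.023704566180248084 t 12.65
```

{"method": "send_rows", "body": {"deltas": [{"tx":0,"ty":0,"tz":0.05,"rx":0,"ry":0,"rz":0}]}}

```text
time: 12.73
position: [0.5535, -0.12, 0.1072]
tool_rot: [0.994, 0.109, 0.0, 0.0]
ft_force: [0.2, 0.1, 0.3]
grip_width: 0.0239
```

```bash
python3 f.py
```

```text
pos [ 0.5535 -0.12    0.1072] slot [  0.21 -36.53] tipz 46.67 F along ex,ey,z [-0.29  0.58  1.15] M [0.048 0.074 0.026] w 0.023481718908503955 t 13.1333
```

Contact with the floor at a nominal tip height of 46.7 mm, pressing with about 2.3 N. I'll slide toward +y (-ty) in small steps.

{"method": "send_rows", "body": {"deltas": [{"tx":0,"ty":-0.08,"tz":0.02,"rx":0,"ry":0,"rz":0},{"tx":0,"ty":-0.16,"tz":0.02,"rx":0,"ry":0,"rz":0},{"tx":0,"ty":-0.24,"tz":0.02,"rx":0,"ry":0,"rz":0},{"tx":0,"ty":-0.32,"tz":0.02,"rx":0,"ry":0,"rz":0},{"tx":0,"ty":-0.4,"tz":0.02,"rx":0,"ry":0,"rz":0}]}}

```text
time: 13.55
position: [0.553, -0.1163, 0.107]
tool_rot: [0.994, 0.109, 0.0, 0.0]
ft_force: [-0.4, -1.1, 1.6]
grip_width: 0.0241
```

```bash
python3 f.py
```

```text
pos [ 0.5529 -0.1161  0.1069] slot [  0.45 -32.53] tipz 46.45 F along ex,ey,z [ 0.57 -0.46  0.76] M [-0.075 -0.244 -0.01 ] w 0.023654369174862792 t 13.95
```

{"method": "send_rows", "body": {"deltas": [{"tx":0,"ty":-0.08,"tz":0,"rx":0,"ry":0,"rz":0},{"tx":0,"ty":-0.16,"tz":0,"rx":0,"ry":0,"rz":0},{"tx":0,"ty":-0.24,"tz":0,"rx":0,"ry":0,"rz":0},{"tx":0,"ty":-0.32,"tz":0,"rx":0,"ry":0,"rz":0},{"tx":0,"ty":-0.4,"tz":0,"rx":0,"ry":0,"rz":0}]}}

```text
time: 14.37
position: [0.5517, -0.1122, 0.1069]
tool_rot: [0.994, 0.109, -0.0, 0.0]
ft_force: [-0.3, -0.7, 1.4]
grip_width: 0.0243
```

```bash
python3 f.py
```

```text
pos [ 0.5516 -0.112   0.1068] slot [  0.07 -28.31] tipz 46.33 F along ex,ey,z [-0.01 -0.91  1.61] M [-0.074  0.013 -0.031] w 0.023681892068753704 t 14.7667
```

{"method": "send_rows", "body": {"deltas": [{"tx":0,"ty":-0.08,"tz":0,"rx":0,"ry":0,"rz":0},{"tx":0,"ty":-0.16,"tz":0,"rx":0,"ry":0,"rz":0},{"tx":0,"ty":-0.24,"tz":0,"rx":0,"ry":0,"rz":0},{"tx":0,"ty":-0.32,"tz":0,"rx":0,"ry":0,"rz":0},{"tx":0,"ty":-0.4,"tz":0,"rx":0,"ry":0,"rz":0}]}}

```text
time: 15.18
position: [0.551, -0.1083, 0.1069]
tool_rot: [0.994, 0.109, 0.0, 0.0]
ft_force: [0.6, -0.8, 1.4]
grip_width: 0.0237
```

```bash
python3 f.py
```

```text
pos [ 0.5509 -0.1081  0.1068] slot [  0.23 -24.35] tipz 46.35 F along ex,ey,z [ 0.26 -0.42  1.19] M [-0.07  -0.092  0.01 ] w 0.023803623358202023 t 15.5833
```

{"method": "send_rows", "body": {"deltas": [{"tx":0,"ty":-0.08,"tz":0,"rx":0,"ry":0,"rz":0},{"tx":0,"ty":-0.16,"tz":0,"rx":0,"ry":0,"rz":0},{"tx":0,"ty":-0.24,"tz":0,"rx":0,"ry":0,"rz":0},{"tx":0,"ty":-0.32,"tz":0,"rx":0,"ry":0,"rz":0},{"tx":0,"ty":-0.4,"tz":0,"rx":0,"ry":0,"rz":0}]}}

```text
time: 16.0
position: [0.55, -0.1044, 0.1069]
tool_rot: [0.994, 0.109, 0.0, 0.0]
ft_force: [0.5, -0.4, 2.1]
grip_width: 0.0239
```

```bash
python3 f.py
```

```text
pos [ 0.55   -0.1042  0.1068] slot [  0.16 -20.35] tipz 46.35 F along ex,ey,z [-0.1  -1.07  1.63] M [-0.123 -0.054  0.015] w 0.023877404558212603 t 16.4
```

{"method": "send_rows", "body": {"deltas": [{"tx":0,"ty":-0.08,"tz":0,"rx":0,"ry":0,"rz":0},{"tx":0,"ty":-0.16,"tz":0,"rx":0,"ry":0,"rz":0},{"tx":0,"ty":-0.24,"tz":0,"rx":0,"ry":0,"rz":0},{"tx":0,"ty":-0.32,"tz":0,"rx":0,"ry":0,"rz":0},{"tx":0,"ty":-0.4,"tz":0,"rx":0,"ry":0,"rz":0}]}}

```text
time: 16.82
position: [0.5492, -0.1005, 0.1069]
tool_rot: [0.994, 0.109, 0.0, 0.0]
ft_force: [0.2, -1.4, 2.4]
grip_width: 0.024
```

```bash
python3 f.py
```

```text
pos [ 0.5491 -0.1003  0.1068] slot [  0.17 -16.34] tipz 46.34 F along ex,ey,z [ 0.05 -0.57  1.43] M [-0.094 -0.101 -0.039] w 0.023815747127934498 t 17.2167
```

{"method": "send_rows", "body": {"deltas": [{"tx":0,"ty":-0.08,"tz":0,"rx":0,"ry":0,"rz":0},{"tx":0,"ty":-0.16,"tz":0,"rx":0,"ry":0,"rz":0},{"tx":0,"ty":-0.24,"tz":0,"rx":0,"ry":0,"rz":0},{"tx":0,"ty":-0.32,"tz":0,"rx":0,"ry":0,"rz":0},{"tx":0,"ty":-0.4,"tz":0,"rx":0,"ry":0,"rz":0}]}}

```text
time: 17.63
position: [0.5483, -0.0965, 0.1068]
tool_rot: [0.994, 0.109, -0.0, 0.0]
ft_force: [1.3, -1.4, 2.3]
grip_width: 0.0235
```

```bash
python3 f.py
```

```text
pos [ 0.5482 -0.0964  0.1068] slot [  0.15 -12.34] tipz 46.34 F along ex,ey,z [ 0.01 -0.44  1.57] M [-0.063 -0.021 -0.013] w 0.02389754369462681 t 18.0333
```

{"method": "send_rows", "body": {"deltas": [{"tx":0,"ty":-0.08,"tz":0,"rx":0,"ry":0,"rz":0},{"tx":0,"ty":-0.16,"tz":0,"rx":0,"ry":0,"rz":0},{"tx":0,"ty":-0.24,"tz":0,"rx":0,"ry":0,"rz":0},{"tx":0,"ty":-0.32,"tz":0,"rx":0,"ry":0,"rz":0},{"tx":0,"ty":-0.4,"tz":0,"rx":0,"ry":0,"rz":0}]}}

```text
time: 18.45
position: [0.5474, -0.0927, 0.1068]
tool_rot: [0.994, 0.109, 0.0, 0.0]
ft_force: [0.5, -0.8, 1.9]
grip_width: 0.024
```

```bash
python3 f.py
```

```text
pos [ 0.5474 -0.0925  0.1068] slot [ 0.17 -8.36] tipz 46.34 F along ex,ey,z [ 0.11 -0.56  1.29] M [-0.068 -0.088  0.011] w 0.023872748383643866 t 18.85
```

{"method": "send_rows", "body": {"deltas": [{"tx":0,"ty":-0.08,"tz":0,"rx":0,"ry":0,"rz":0},{"tx":0,"ty":-0.16,"tz":0,"rx":0,"ry":0,"rz":0},{"tx":0,"ty":-0.24,"tz":0,"rx":0,"ry":0,"rz":0},{"tx":0,"ty":-0.32,"tz":0,"rx":0,"ry":0,"rz":0},{"tx":0,"ty":-0.4,"tz":0,"rx":0,"ry":0,"rz":0}]}}

```text
time: 19.27
position: [0.5464, -0.0885, 0.1067]
tool_rot: [0.994, 0.109, -0.0, -0.0]
ft_force: [0.1, -0.1, -1.0]
grip_width: 0.0237
```

```bash
python3 f.py
```

```text
pos [ 0.546  -0.0883  0.1065] slot [-0.27 -3.98] tipz 46.02 F along ex,ey,z [-0.16 -0.18 -0.73] M [ 0.03   0.008 -0.008] w 0.02398940223181657 t 19.6667
```

The z force dropped from +1.5 to -0.7 N (the pin's free weight) at y ≈ -4, so the pin is over the socket. Descending.

{"method": "send_rows", "body": {"deltas": [{"tx":0,"ty":0,"tz":0.06,"rx":0,"ry":0,"rz":0},{"tx":0,"ty":0,"tz":0.12,"rx":0,"ry":0,"rz":0},{"tx":0,"ty":0,"tz":0.18,"rx":0,"ry":0,"rz":0}]}}

```text
time: 19.92
position: [0.5465, -0.0887, 0.105]
tool_rot: [0.994, 0.109, -0.0, -0.0]
ft_force: [-0.1, 0.3, -0.4]
grip_width: 0.0236
```

```bash
python3 f.py
```

```text
pos [ 0.5464 -0.0887  0.1049] slot [ 0.08 -4.38] tipz 44.44 F along ex,ey,z [-0.01  0.56 -1.09] M [ 0.189 -0.006 -0.03 ] w 0.023576709202582462 t 20.3167
```

{"method": "send_rows", "body": {"deltas": [{"tx":0,"ty":-0.03,"tz":0.15,"rx":0,"ry":0,"rz":0},{"tx":0,"ty":-0.03,"tz":0.3,"rx":0,"ry":0,"rz":0},{"tx":0,"ty":-0.03,"tz":0.45,"rx":0,"ry":0,"rz":0},{"tx":0,"ty":-0.03,"tz":0.6,"rx":0,"ry":0,"rz":0},{"tx":0,"ty":-0.03,"tz":0.75,"rx":0,"ry":0,"rz":0}]}}

```text
time: 20.73
position: [0.5466, -0.0885, 0.0974]
tool_rot: [0.994, 0.109, 0.0, 0.0]
ft_force: [-0.1, 1.0, 0.3]
grip_width: 0.0243
```

```bash
python3 f.py
```

```text
pos [ 0.5464 -0.0885  0.0974] slot [ 0.11 -4.27] tipz 36.92 F along ex,ey,z [-0.13  0.03 -1.05] M [0.035 0.045 0.046] w 0.023894519052608417 t 21.1333
```

{"method": "send_rows", "body": {"deltas": [{"tx":0,"ty":0,"tz":0.15,"rx":0,"ry":0,"rz":0},{"tx":0,"ty":0,"tz":0.3,"rx":0,"ry":0,"rz":0},{"tx":0,"ty":0,"tz":0.45,"rx":0,"ry":0,"rz":0},{"tx":0,"ty":0,"tz":0.58,"rx":0,"ry":0,"rz":0},{"tx":0,"ty":0,"tz":0.65,"rx":0,"ry":0,"rz":0}]}}

```text
time: 21.55
position: [0.5465, -0.0885, 0.0908]
tool_rot: [0.994, 0.109, 0.0, 0.0]
ft_force: [0.8, 0.7, -0.5]
grip_width: 0.0241
```

```bash
python3 f.py
```

```text
pos [ 0.5465 -0.0885  0.091 ] slot [ 0.16 -4.26] tipz 30.48 F along ex,ey,z [ 0.23  0.21 -0.55] M [ 0.034  0.048 -0.008] w 0.024099745670152512 t 21.95
```

{"method": "send_rows", "body": {"deltas": [{"tx":0,"ty":0,"tz":0.04,"rx":0,"ry":0,"rz":0},{"tx":0,"ty":0,"tz":0.06,"rx":0,"ry":0,"rz":0}]}}

```text
time: 22.12
position: [0.5465, -0.0885, 0.0905]
tool_rot: [0.994, 0.109, 0.0, 0.0]
ft_force: [0.1, 0.4, -0.4]
grip_width: 0.024
```

```bash
python3 f.py
```

```text
pos [ 0.5465 -0.0885  0.0905] slot [ 0.18 -4.26] tipz 29.96 F along ex,ey,z [ 0.12 -0.03 -0.64] M [-0.034  0.001 -0.006] w 0.023549195694915297 t 22.5167
```

{"method": "send_rows", "body": {"deltas": [{"tx":0,"ty":0,"tz":0.04,"rx":0,"ry":0,"rz":0},{"tx":0,"ty":0,"tz":0.04,"rx":0,"ry":0,"rz":0}]}}

```text
time: 22.68
position: [0.5465, -0.0885, 0.0902]
tool_rot: [0.994, 0.109, 0.0, 0.0]
ft_force: [-0.5, 1.0, 0.7]
grip_width: 0.0235
```

```bash
python3 f.py
```

```text
pos [ 0.5465 -0.0885  0.0901] slot [ 0.2  -4.26] tipz 29.64 F along ex,ey,z [-0.55 -0.09  0.6 ] M [-0.025  0.106  0.027] w 0.023777252501146092 t 23.0833
```

{"method": "send_rows", "body": {"deltas": [{"tx":0,"ty":-0.06,"tz":0,"rx":0,"ry":0,"rz":0},{"tx":0,"ty":-0.14,"tz":0,"rx":0,"ry":0,"rz":0},{"tx":0,"ty":-0.26,"tz":0,"rx":0,"ry":0,"rz":0},{"tx":0,"ty":-0.38,"tz":0,"rx":0,"ry":0,"rz":0},{"tx":0,"ty":-0.5,"tz":0,"rx":0,"ry":0,"rz":0}]}}

```text
time: 23.5
position: [0.546, -0.0847, 0.0903]
tool_rot: [0.994, 0.11, 0.001, 0.001]
ft_force: [0.3, -4.6, 1.0]
grip_width: 0.024
```

```bash
python3 f.py
```

```text
pos [ 0.5459 -0.0841  0.0902] slot [0.54 0.16] tipz 29.72 F along ex,ey,z [-0.37 -4.05  0.34] M [-0.962 -0.158 -0.003] w 0.024042328174641473 t 23.9
```

{"method": "send_rows", "body": {"deltas": [{"tx":0,"ty":-0.15,"tz":0,"rx":0,"ry":0,"rz":0},{"tx":0,"ty":-0.35,"tz":0,"rx":0,"ry":0,"rz":0},{"tx":0,"ty":-0.55,"tz":0,"rx":0,"ry":0,"rz":0},{"tx":0,"ty":-0.75,"tz":0,"rx":0,"ry":0,"rz":0},{"tx":0,"ty":-0.9,"tz":0,"rx":0,"ry":0,"rz":0}]}}

```text
time: 24.32
position: [0.5436, -0.0745, 0.0901]
tool_rot: [0.994, 0.109, 0.0, 0.0]
ft_force: [1.7, -4.4, 0.5]
grip_width: 0.0238
```

```bash
python3 f.py
```

```text
pos [ 0.5435 -0.0743  0.0901] slot [ 0.35 10.26] tipz 29.57 F along ex,ey,z [ 1.22 -2.52  0.68] M [-0.277 -0.413 -0.041] w 0.023592402227350998 t 24.7167
```

{"method": "send_rows", "body": {"deltas": [{"tx":0,"ty":-0.15,"tz":0,"rx":0,"ry":0,"rz":0},{"tx":0,"ty":-0.35,"tz":0,"rx":0,"ry":0,"rz":0},{"tx":0,"ty":-0.55,"tz":0,"rx":0,"ry":0,"rz":0},{"tx":0,"ty":-0.75,"tz":0,"rx":0,"ry":0,"rz":0},{"tx":0,"ty":-0.9,"tz":0,"rx":0,"ry":0,"rz":0}]}}

```text
time: 25.13
position: [0.5416, -0.066, 0.0901]
tool_rot: [0.994, 0.109, 0.0, 0.0]
ft_force: [2.3, -4.1, 0.9]
grip_width: 0.0237
```

```bash
python3 f.py
```

```text
pos [ 0.5415 -0.0657  0.0901] slot [ 0.24 19.08] tipz 29.55 F along ex,ey,z [ 1.79 -2.72  0.2 ] M [-0.436 -0.565 -0.046] w 0.023835285032753957 t 25.5333
```

{"method": "send_rows", "body": {"deltas": [{"tx":0.05,"ty":-0.15,"tz":0,"rx":0,"ry":0,"rz":0},{"tx":0.06,"ty":-0.35,"tz":0,"rx":0,"ry":0,"rz":0},{"tx":0.07,"ty":-0.55,"tz":0,"rx":0,"ry":0,"rz":0},{"tx":0.07,"ty":-0.75,"tz":0,"rx":0,"ry":0,"rz":0},{"tx":0.07,"ty":-0.9,"tz":0,"rx":0,"ry":0,"rz":0}]}}

```text
time: 25.95
position: [0.5398, -0.0569, 0.0899]
tool_rot: [0.994, 0.109, -0.0, -0.0]
ft_force: [1.2, -3.8, -0.1]
grip_width: 0.0235
```

```bash
python3 f.py
```

```text
pos [ 0.5397 -0.0566  0.0899] slot [ 0.45 28.35] tipz 29.42 F along ex,ey,z [-0.05 -2.74  0.25] M [-0.401 -0.131  0.061] w 0.02354715377613022 t 26.35
```

{"method": "send_rows", "body": {"deltas": [{"tx":0.0,"ty":-0.1,"tz":0,"rx":0,"ry":0,"rz":0},{"tx":0.0,"ty":-0.2,"tz":0,"rx":0,"ry":0,"rz":0},{"tx":0,"ty":-0.3,"tz":0,"rx":0,"ry":0,"rz":0},{"tx":0,"ty":-0.37,"tz":0,"rx":0,"ry":0,"rz":0},{"tx":0.0,"ty":-0.45,"tz":0,"rx":0,"ry":0,"rz":0}]}}

```text
time: 26.77
position: [0.539, -0.0528, 0.09]
tool_rot: [0.994, 0.109, -0.0, 0.0]
ft_force: [-0.6, -3.5, 0.2]
grip_width: 0.0236
```

```bash
python3 f.py
```

```text
pos [ 0.539  -0.0526  0.09  ] slot [ 0.62 32.45] tipz 29.49 F along ex,ey,z [-1.13 -3.81  0.51] M [-0.873  0.102 -0.042] w 0.024093129637340425 t 27.1667
```

{"method": "send_rows", "body": {"deltas": [{"tx":-0.03,"ty":-0.06,"tz":0,"rx":0,"ry":0,"rz":0},{"tx":-0.03,"ty":-0.12,"tz":0,"rx":0,"ry":0,"rz":0},{"tx":-0.03,"ty":-0.18,"tz":0,"rx":0,"ry":0,"rz":0},{"tx":-0.03,"ty":-0.24,"tz":0,"rx":0,"ry":0,"rz":0}]}}

```text
time: 27.5
position: [0.5385, -0.0504, 0.0901]
tool_rot: [0.994, 0.109, 0.0, 0.0]
ft_force: [0.0, -4.6, 1.0]
grip_width: 0.024
```

```bash
python3 f.py
```

```text
pos [ 0.5384 -0.0503  0.0901] slot [ 0.57 34.77] tipz 29.55 F along ex,ey,z [-1.49 -3.56  0.21] M [-0.86   0.038  0.017] w 0.02397277273318922 t 27.9
```

{"method": "send_rows", "body": {"deltas": [{"tx":0,"ty":-0.04,"tz":0,"rx":0,"ry":0,"rz":0},{"tx":0,"ty":-0.08,"tz":0,"rx":0,"ry":0,"rz":0}]}}

```text
time: 28.07
position: [0.5383, -0.0498, 0.09]
tool_rot: [0.994, 0.109, 0.0, 0.0]
ft_force: [-0.9, -3.1, 0.3]
grip_width: 0.0239
```

```bash
python3 f.py
```

```text
pos [ 0.5383 -0.0497  0.0901] slot [ 0.56 35.46] tipz 29.55 F along ex,ey,z [-1.05 -4.06  0.35] M [-0.939 -0.033 -0.   ] w 0.023691249034808806 t 28.4667
```

{"method": "send_rows", "body": {"deltas": [{"tx":-0.03,"ty":-0.03,"tz":0,"rx":0,"ry":0,"rz":0},{"tx":-0.03,"ty":-0.06,"tz":0,"rx":0,"ry":0,"rz":0}]}}

```text
time: 28.63
position: [0.5381, -0.0492, 0.0901]
tool_rot: [0.994, 0.109, 0.0, 0.0]
ft_force: [0.7, -3.1, -0.2]
grip_width: 0.0238
```

```bash
python3 f.py
```

```text
pos [ 0.538  -0.0491  0.0901] slot [ 0.45 36.02] tipz 29.6 F along ex,ey,z [-0.19 -4.22  0.48] M [-0.892 -0.173  0.025] w 0.02385984703326625 t 29.0333
```

{"method": "send_rows", "body": {"deltas": [{"tx":0,"ty":-0.03,"tz":0,"rx":0,"ry":0,"rz":0},{"tx":0,"ty":-0.05,"tz":0,"rx":0,"ry":0,"rz":0}]}}

```text
time: 29.2
position: [0.538, -0.0488, 0.0901]
tool_rot: [0.994, 0.109, 0.0, 0.0]
ft_force: [0.5, -5.0, 0.2]
grip_width: 0.0237
```

```bash
python3 f.py
```

```text
pos [ 0.5379 -0.0488  0.0901] slot [ 0.42 36.37] tipz 29.61 F along ex,ey,z [-0.54 -4.89  0.13] M [-1.152 -0.178 -0.015] w 0.02382444074536911 t 29.6
```

{"method": "send_rows", "body": {"deltas": [{"tx":0,"ty":-0.02,"tz":0,"rx":0,"ry":0,"rz":0},{"tx":0,"ty":-0.04,"tz":0,"rx":0,"ry":0,"rz":0}]}}

```text
time: 29.77
position: [0.538, -0.0487, 0.0901]
tool_rot: [0.994, 0.109, 0.0, 0.0]
ft_force: [1.1, -5.8, 0.2]
grip_width: 0.0234
```

```bash
python3 f.py
```

```text
pos [ 0.5379 -0.0487  0.0901] slot [ 0.44 36.47] tipz 29.65 F along ex,ey,z [-0.53 -5.38  0.03] M [-1.383 -0.206 -0.002] w 0.023991495626783908 t 30.1667
```

{"method": "send_rows", "body": {"deltas": [{"tx":0,"ty":-0.02,"tz":0,"rx":0,"ry":0,"rz":0},{"tx":0,"ty":-0.04,"tz":0,"rx":0,"ry":0,"rz":0}]}}

```text
time: 30.33
position: [0.538, -0.0486, 0.0902]
tool_rot: [0.994, 0.109, 0.0, 0.001]
ft_force: [1.7, -5.8, -0.3]
grip_width: 0.0238
```

```bash
python3 f.py
```

```text
pos [ 0.538  -0.0486  0.0902] slot [ 0.49 36.54] tipz 29.68 F along ex,ey,z [-0.3  -6.74 -0.1 ] M [-1.527 -0.181  0.012] w 0.02381023664069664 t 30.7333
```

The lateral force is climbing (4.2 → 6.7 N) with almost no movement at pin y ≈ 36.5, so the bolt is at its stop. I'll ease off inside the socket clearance and release.

{"method": "send_rows", "body": {"deltas": [{"tx":0,"ty":0.08,"tz":0,"rx":0,"ry":0,"rz":0},{"tx":0,"ty":0.15,"tz":0,"rx":0,"ry":0,"rz":0}]}}

```text
time: 30.9
position: [0.5378, -0.049, 0.09]
tool_rot: [0.994, 0.109, 0.0, -0.0]
ft_force: [1.2, -2.9, 0.6]
grip_width: 0.0237
```

```bash
python3 f.py
```

```text
pos [ 0.5378 -0.049   0.09  ] slot [ 0.28 36.24] tipz 29.52 F along ex,ey,z [ 0.59 -2.62  0.21] M [-0.42  -0.278  0.032] w 0.024153119035575273 t 31.3
```

{"method": "send_rows", "body": {"deltas": [{"tx":0,"ty":0.05,"tz":0,"rx":0,"ry":0,"rz":0},{"tx":0,"ty":0.06,"tz":0,"rx":0,"ry":0,"rz":0}]}}

```text
time: 31.47
position: [0.5375, -0.0492, 0.0899]
tool_rot: [0.994, 0.109, -0.0, -0.001]
ft_force: [2.0, 0.5, 1.0]
grip_width: 0.024
```

```bash
python3 f.py
```

```text
pos [ 0.5374 -0.0494  0.0899] slot [-0.21 35.94] tipz 29.39 F along ex,ey,z [0.38 0.29 0.5 ] M [ 0.236 -0.015 -0.016] w 0.02411850172336868 t 31.8667
```

{"method": "send_rows", "body": {"deltas": [{"tx":0,"ty":0,"tz":0,"rx":0,"ry":0,"rz":0},{"tx":0,"ty":0,"tz":0,"rx":0,"ry":0,"rz":0},{"tx":0,"ty":0,"tz":0,"rx":0,"ry":0,"rz":0},{"tx":0,"ty":0,"tz":0,"rx":0,"ry":0,"rz":0},{"tx":0,"ty":0,"tz":0,"rx":0,"ry":0,"rz":0}], "claw": 6}}

```text
time: 32.28
position: [0.538, -0.05, 0.09]
tool_rot: [0.994, 0.109, -0.0, -0.0]
ft_force: [-0.3, 0.2, 0.3]
grip_width: 0.0492
```

```bash
python3 chk.py d; python3 f.py
```

```text
toolx [ 9.762e-01  2.170e-01 -2.000e-04] y [ 2.170e-01 -9.762e-01 -1.000e-04] z [-2.e-04  0.e+00 -1.e+00]
tcp px 256.65311913704585 203.92624375300264
tip 0.71 [257.3, 224.6]
pos [ 0.538  -0.0499  0.09  ] [0. 0. 0.] F [ 0.05 -0.34 -0.17] M [-0.016  0.081 -0.   ] w 0.059345253914805204 t 32.6333
pos [ 0.538  -0.0499  0.09  ] slot [ 0.24 35.27] tipz 29.55 F along ex,ey,z [0.01 0.03 0.28] M [ 0.008 -0.021  0.01 ] w 0.05981972323130426 t 33.0333
```

View pics/dsc.png

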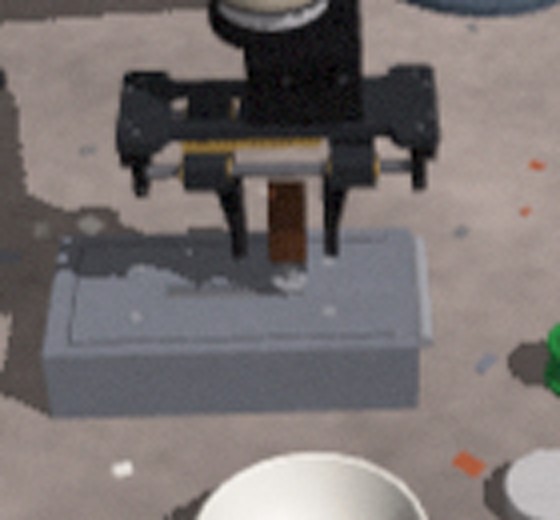

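View pics/dw.png

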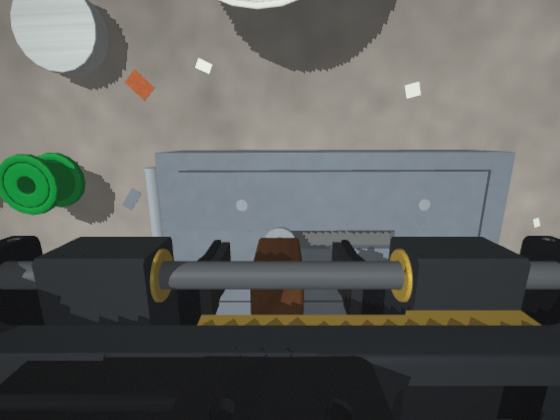

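The pin stands on its own near the hinge end. Raising straight up.

{"method": "send_rows", "body": {"deltas": [{"tx":0,"ty":0,"tz":-0.5,"rx":0,"ry":0,"rz":0},{"tx":0,"ty":0,"tz":-2,"rx":0,"ry":0,"rz":0},{"tx":0,"ty":0,"tz":-4,"rx":0,"ry":0,"rz":0},{"tx":0,"ty":0,"tz":-6.5,"rx":0,"ry":0,"rz":0},{"tx":0,"ty":0,"tz":-9.5,"rx":0,"ry":0,"rz":0}]}}

```text
time: 33.45
position: [0.5369, -0.0496, 0.1852]
tool_rot: [0.994, 0.109, -0.001, -0.001]
ft_force: [1.0, 0.1, -0.8]
grip_width: 0.06
```

{"method": "send_rows", "body": {"deltas": [{"tx":-1,"ty":0,"tz":-3,"rx":0,"ry":0,"rz":0},{"tx":-4,"ty":0,"tz":-5,"rx":0,"ry":0,"rz":0},{"tx":-7.5,"ty":0,"tz":-7,"rx":0,"ry":0,"rz":0},{"tx":-9,"ty":0,"tz":-8,"rx":0,"ry":0,"rz":0},{"tx":-9,"ty":0,"tz":-8,"rx":0,"ry":0,"rz":0}]}}

```text
time: 33.87
position: [0.4479, -0.0696, 0.2675]
tool_rot: [0.994, 0.109, 0.001, 0.001]
ft_force: [0.6, -0.2, -0.8]
grip_width: 0.06
```

{"method": "send_rows", "body": {"deltas": [{"tx":0,"ty":0,"tz":0,"rx":0,"ry":0,"rz":0},{"tx":0,"ty":0,"tz":0,"rx":0,"ry":0,"rz":0},{"tx":0,"ty":0,"tz":0,"rx":0,"ry":0,"rz":0}]}}

```text
time: 34.12
position: [0.4509, -0.0693, 0.2645]
tool_rot: [0.994, 0.109, -0.0, -0.0]
ft_force: [0.4, -0.2, 0.4]
grip_width: 0.0599
```

Run:
```python
from h import *
robot.camera('top');robot.camera('top')
c,M=snap('wrist','e_w.png')
K=c['intrinsics'];H,W=c['z_map'].shape
u,v=np.meshgrid(np.arange(W),np.arange(H));z=c['z_map']
P=np.stack([(u-K[0,2])/K[0,0]*z,(v-K[1,2])/K[1,1]*z,z],-1)@M[:3,:3].T+M[:3,3]
a=(P[...,:2]-S0)@EX;b=(P[...,:2]-S0)@EY
h=(P[...,2]>.12)&(P[...,2]<.15)&(abs(a)<.04)&(abs(b-.035)<.04)
print('handle top z',np.median(P[h][:,2]),'a',np.median(a[h])*1e3,'b',(b[h].min()+b[h].max())/2*1e3)
im=c['color'][:,:,::-1]
vs,us=np.nonzero(h);cy,cx=int(vs.mean()),int(us.mean())
cv2.imwrite('pics/e_c.png',cv2.resize(im[max(0,cy-60):cy+80,max(0,cx-70):cx+90],None,fx=4,fy=4,interpolation=cv2.INTER_CUBIC))
c,M=snap('scene','e_s.png');cv2.imwrite('pics/e_sc.png',cv2.resize(c['color'][150:270,180:340,::-1],None,fx=4.5,fy=4.5,interpolation=cv2.INTER_CUBIC))
snap('top','e_t.png');print(robot.get_obs()['time'])
```

```text
handle top z 0.13457868046563176 a -0.7181245894952009 b 36.81754767875753
34.3667
```

View pics/e_c.png

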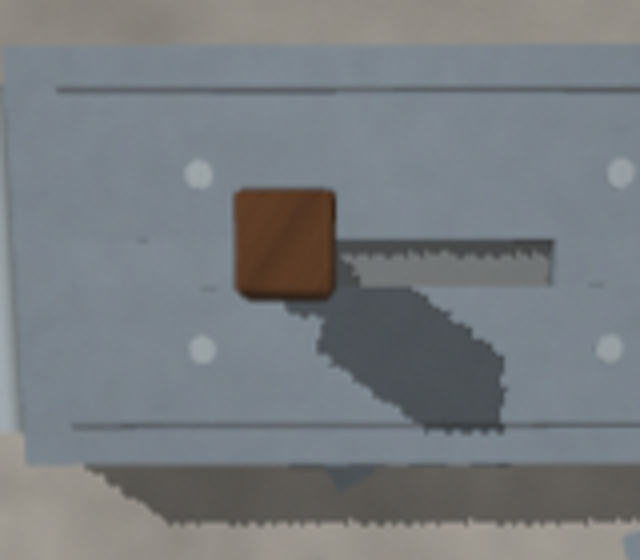

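View pics/e_sc.png

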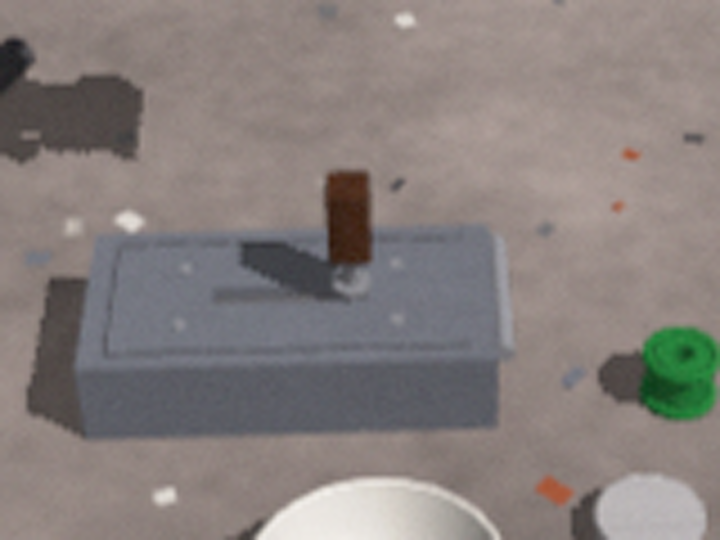

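View pics/e_s.png

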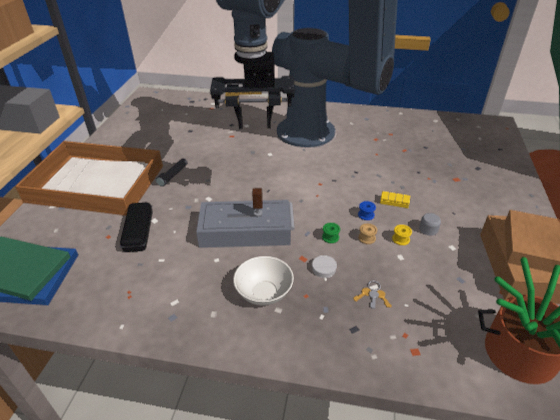

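```bash
python3 -c "
from rig import robot
print(robot.hand_in())"
```

```text
the job is handed in; nothing more can be done
None
```

The safe is unlocked and handed in at about 34 s. The bolt is drawn to the hinge end and the pin is standing in its socket.

**What I did:**
- I took the pin from the wooden spool and set it in the slot's -y end.
- I slid it along the floor at about 2–3 N. It dropped into the socket near y ≈ -4 mm, and I lowered it to the bottom.
- I drew the bolt about 40 mm to its stop, where the pulling force climbed from 4 to 6.7 N with almost no further movement. I then eased off, let go and backed away.

**Last checks:**
- **Pin:** its handle top reads 134.6 mm (135 mm is fully down), and it stands at y ≈ +36 mm, inside the play around the +35 mm stop.
- **Force on the safe:** no reading while the pin touched the safe was above 7 N, well under the 20 N limit.
- **Surroundings:** everything else on the ledge looks unmoved in the last scene picture, and the gripper is clear.

**What disagreed:**
- The pin rubbed the slot wall with 1–2 N sideways while drawing. I corrected it by under 1 mm.
- On release the gripper shifted back 0.7 mm. This is less than the socket's play, so I judge the bolt stayed at its stop, but the cameras cannot see it directly.

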